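Load a bottle on a feed slide and crank it under the detector

ROBOT

A 7-joint arm with a two-finger parallel gripper is mounted at the origin on a cart in front of the work surface, level with it; the furniture and walls round the work are solid. World frame = base frame: x ahead of the robot, y to its left, z up, the work surface at z = 0. Lengths are in mm, angles in rad, forces in N, time in s.
With the tool pointing down it reaches from about 350 to 900 mm from the base axis. Payload 7.2 kg.
Tool frame: the origin (TCP) lies at the very end of the fingers, on their centre line; the grasp point (between the pads) lies 19 mm behind it (grip_point_offset is the distance from the TCP to the grasp point, in mm); z points along the fingers, y is the direction in which the jaws open and shut (so a half turn about z gives the same grasp; the last joint's range is limited). The gripper opens to 88 mm and grips with 3 to 60 N. Pads are 20 mm wide; open, the fingers measure 115 mm over their backs; the gripper's body (75 mm by 178 mm) begins 61 mm behind the grasp point.
Start: joints at [1.208, 0.411, -0.013, 1.596, 0.006, 1.134, -0.082], TCP at [181.581, -598.045, 222.653] pointing down, gripper open.
Joint ranges: [-2.95, 2.95], [-0.29, 1.99], [-1.47, 1.44], [0.14, 2.54], [-1.03, 4.17], [0.13, 1.85], [-2.86, 2.86]. Speed limits (rad/s): [2.39, 2.39, 3.01, 3.01, 3.14, 3.14, 3.14].

INTERFACE

Orientations are given as a 3x3 rotation matrix whose columns are the frame's x, y, z axes.
In Python, from cell import sense, get_image, close_job, recognise, regions_of, grip_point_offset gives the robot as it stands. The module is installed in compiled form; this text tells all that it offers.
- The arm moves only by the tool jog_arm, never from a script. Its argument "rows" is a list that holds one entry, the list of rows, each a list of 5 numbers: the shift along the world's x, y, z in units of 25 mm (1.0 is 25 mm), then the turn about the world's z in rad, then the opening in per cent of the stroke, from 0 (shut) to 100 (fully open). In form: [[[tx, ty, tz, spin, hand], ...]]. A call has 1 to 8 rows; each row shifts and turns the pose as measured when the row begins; what a row does not reach is not made up. A row lasts 1/10 s, in which the tool goes at most 50 mm and 8.59 degrees, less where a joint would pass 70% of its speed; a pose out of reach is approached as far as the arm can. A call is refused whole if a number of a shift passes 1 or a number of a turn 0.15, either way. A call with a gripper value outside its range is refused whole. The fingers move at their own pace and stop on an object; "squeeze" is the grip in N (left out, the last holds). Time passes only in rows, so rows that do not move let the fingers close. It gives the time, the measured TCP pose, the force and the opening at its end, in the units of the state.
- sense(): the state, without advancing time (a new reading comes with each control period).
- get_image(name): name is "scene" or "side" or "wrist"; returns a dict with "pixels" (420x560x3 uint8, red, green, blue), "range_z" (420x560 float32, mm along the optical axis (not along the pixel's ray), 0 where there is no reading), "camera_matrix" (3x3 intrinsics, pixels), "R" (3x3) and "t" (3): a world point X has camera coordinates R X + t; the wrist camera has in their place "mount" (4x4, takes a point from camera to tool coordinates, whose origin is the TCP and whose axes are the flange's). Camera axes: x right, y down, z forward; pixel columns grow to the right and rows downward; lengths in mm; the calibration is good to about 2 mm. The wrist camera is an equidistant fisheye: a pixel r from the principal point sees the ray r / f radians off the axis. A picture is of the moment at which its call begins: read the wrist's pose just before it.
- close_job(): hands the job in, once; it reports no verdict.
Trained networks look in the newest picture that a camera, given by its name, has taken for a name from the list of things; names that differ only in an ending like _2 or _b are one class to them, and where a whole thing is asked for, a point or a joint stands for the part that bears it (a point fixed in the world has none). Each returns a list of dicts, best first, with "conf" (0 to 1); they miss things now and then, are a little off and sometimes report something else, mostly with a low value. They report only what shows in the picture. A call takes as long as a camera call. They do not tell look-alikes from the thing itself.
- recognise(camera, query): "centre" ([x, y, z] in mm, in the coordinates of the camera as it stood for that picture, good to about 4 mm: the middle of the surface that is visible of it).
- regions_of(camera, query): "region" (420x560 bool, what is visible of it).
The state is a dict: "time_s": time; "joint_pos": joint angles; "joint_velocities": joint speeds; "tau": joint torques, N m; "eef_pos": TCP position; "tool_rot": TCP orientation; "force": force on the tool from outside, world axes, zero at the start; "wrist_torque": the same for the moment, N m; "opening": finger opening in mm.
Only numpy, scipy, OpenCV 4.12 (cv2) and the standard library are available. Lean on these libraries where they do the work, as an engineer would, in place of code of your own. Each camera call takes 0.05 s, during which the arm holds its last target. There are 200 camera calls.

TASK

The screw-cap bottle that is to be measured stands in the swing of the feed slide's crank. First stand it upright on the carriage's square plate, inside the low rim; then turn the crank by its grip, clockwise seen from above, until the carriage with the bottle is fully home at its stop under the detector arch. Leave the other things where they are.

Things in the scene. Friction and masses are not known exactly. Their poses are not given: they have to be found in the camera images.
- feed_slide: Hand-cranked feed slide, fixed. Origin on the worktop on the crank's upright axis; the track runs along its own -y to -325 mm (88 mm wide, 42 high). A grey gear column 50 x 50 mm, 78 high, stands at the origin. A white arch (132 mm wide along x, 36 deep, 190 high, opening 108 x 166; black barrel on top up to 222) spans the track at y = -246 mm, where the carriage comes home.
- crank (a joint): Turn of the crank, rad, growing clockwise seen from above. Starts between 0 and 2.2; firm stop at 9.5, carriage home (1.2 to 1.5 turns needed). Seen from above the arm points along the slide's +x turned counter-clockwise by (1.3 - value) rad. It stays where it is left; 2 to 3 N at the grip turn it.
- carriage (a joint): Travel of the carriage along the slide's -y in m: 0.0112 m per rad of crank (70 mm a turn), geared to the crank; home (firm stop) at 0.1064. The carriage is moved by the crank only.
- crank_handle (a point): Middle (z = 122 mm) of the crank's black upright grip, 60 mm from the crank axis. The grip is a square block fixed to the arm (it does not spin on it): 24 x 24 mm with rounded edges, sides along and across the arm, z = 92 to 136 mm. Below it the steel arm, 18 mm wide, lies at z = 82 to 92. The point's axes turn with the crank; at crank = 0 they are the slide's.
- crank_hub (a point): Point on the crank axis at the height of the grip's middle (z = 122 mm); fixed, axes as the feed slide's. The hub itself reaches up to z = 98 mm.
- bottle_mid (a point): Centre (53 mm up) of the screw-cap laboratory bottle with blue cap that stands in the swing of the crank: 56 mm in diameter, 106 mm high, about 0.2 kg; straight body up to about 70 mm, narrower above. Starts on the slide's -x side of the crank axis, 76 to 95 mm from it. A balance 89 mm high may stand close: its corner nearest the crank is at x = 0.437, y = 0.005 m and it reaches to larger x and y.
- plate_centre (a point): Centre of the upper face of the carriage's square plate, z = 45 mm; axes as the feed slide's. The flat is 80 mm square inside a rim 4 mm wide and 5 mm high, sides along the slide's x and y. It lies 140 mm + carriage travel from the crank axis along the slide's -y.
- sample_tin: Bystander: round grey screw-lid tin, 60 mm in diameter, 28 mm high, beside the slide on the robot's side; origin at the centre of its underside.
- beaker: Bystander: glass beaker, 53 mm in diameter, 70 mm high, beside the slide; origin at the centre of its underside.
- brick: Bystander: black power supply brick 47 x 102 x 56 mm, beside the slide; origin at the centre of its underside.
Things that resemble listed ones, but are neither listed nor needed, are in the scene too. What is shaped like the part that bears bottle_mid but red or turquoise is not meant.

How it is judged:
By the outcome, as a careful person would: the job done as asked, in the order asked, and still so for the second after the job is handed in, with the robot touching nothing.
It also fails if it takes over 72 s, if anything falls off the work surface, if the arm or the gripper's body presses on something with over 40 N, if the wrist force passes 120 N, or if a joint passes its speed limit or range.

## Working session

There is one attempt and no reset: what is moved stays moved. The work goes in short steps, Python scripts to look and compute and a tool call to move; the robot and the scene stay as the last step left them, time stands still between calls to the robot, and variables do not carry over. Pictures are saved under pics/ and viewed, about 8 in all and at most 12, crops included, and the job is handed in when it is done.

Besides the shell and the picture viewer there is one more tool, called after "Emit:" by a JSON object that holds its "api" and its "payload", one argument or row to a line. jog_arm: Moves the arm, as the interface text tells. Its arguments: {"type":"object","properties":{"rows":{"type":"array"},"squeeze":{"type":"number"}},"required":["rows"]}

```bash
mkdir -p pics; cat > h.py <<'E'
import numpy as np, cv2
from cell import *
def world(im,c,s=None):
    c=np.atleast_2d(np.asarray(c,float))
    if 'mount' in im:
        M=np.array(im['mount']); p=c@M[:3,:3].T+M[:3,3]
        return p@np.array(s['tool_rot']).T+np.array(s['eef_pos'])
    return (c-np.array(im['t']))@np.array(im['R'])
def cloud(im,mask):
    v,u=np.nonzero(mask&(im['range_z']>0)); z=im['range_z'][v,u]; K=np.array(im['camera_matrix'])
    return world(im,np.c_[(u-K[0,2])/K[0,0]*z,(v-K[1,2])/K[1,1]*z,z])
def save(im,n): cv2.imwrite('pics/'+n,cv2.cvtColor(np.asarray(im['pixels']),cv2.COLOR_RGB2BGR))
E
python3 - <<'E'
from h import *
s=sense();print(s['time_s'],s['eef_pos'],np.round(s['tool_rot'],3).tolist(),s['opening'],grip_point_offset)
np.set_printoptions(precision=1,suppress=True)
ims=[]
for n in('scene','side'):
    im=get_image(n);save(im,n+'0.png');ims.append(im['pixels'])
    for q in('feed_slide','crank_handle','bottle_mid','plate_centre','sample_tin','beaker','brick'):
        for r in recognise(n,q)[:3]: print(n,q,round(r['conf'],2),world(im,r['centre'])[0])
cv2.imwrite('pics/both.png',cv2.cvtColor(cv2.resize(np.vstack(ims),None,fx=.71,fy=.71),cv2.COLOR_RGB2BGR))
E
```

```text
0.0 [ 181.40656806 -597.5714328   221.82713765] [[0.957, 0.291, -0.001], [0.291, -0.957, 0.001], [-0.0, -0.002, -1.0]] 87.79648366840516 18.700000000000003
scene feed_slide 0.91 [ 481.3 -284.1   39.8]
scene feed_slide 0.4 [ 476.9 -248.2   42.3]
scene crank_handle 0.71 [ 540.9 -137.4   90.6]
scene crank_handle 0.56 [ 480.4 -285.3   45. ]
scene bottle_mid 0.97 [408.5 401.4  73.8]
scene bottle_mid 0.93 [669.4 -76.9  65.8]
scene bottle_mid 0.69 [ 657.2 -353.1   60.1]
scene plate_centre 0.78 [ 478.  -245.9   42.6]
scene sample_tin 0.68 [ 388.3 -205.9   20.6]
scene sample_tin 0.49 [ 542.7 -137.4   89. ]
scene beaker 0.58 [ 589.3 -216.    46.4]
scene brick 0.88 [ 565.6 -323.6   42.7]
side feed_slide 0.67 [ 469.5 -286.8   45.6]
side crank_handle 0.63 [ 541.3 -140.1   88.8]
side bottle_mid 0.9 [666.1 -87.5  65.8]
side bottle_mid 0.89 [413.2 389.7  73.4]
side bottle_mid 0.85 [ 655.6 -360.1   64.8]
side plate_centre 0.96 [ 474.  -250.6   42.2]
side sample_tin 0.86 [ 388.2 -210.7   30.6]
side sample_tin 0.23 [421.4 -70.8  71.5]
side beaker 0.86 [ 591.7 -213.1   43.7]
side brick 0.64 [ 567.6 -322.6   49.9]
```

View pics/scene0.png

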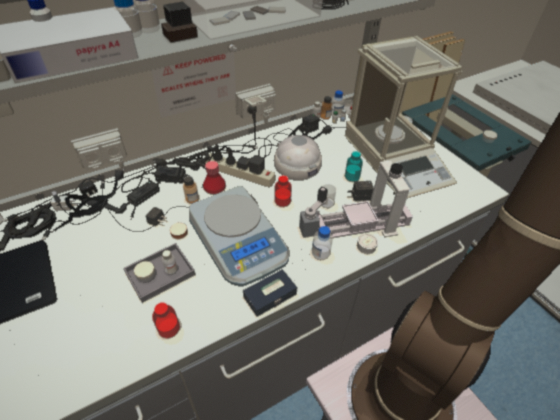

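View pics/side0.png

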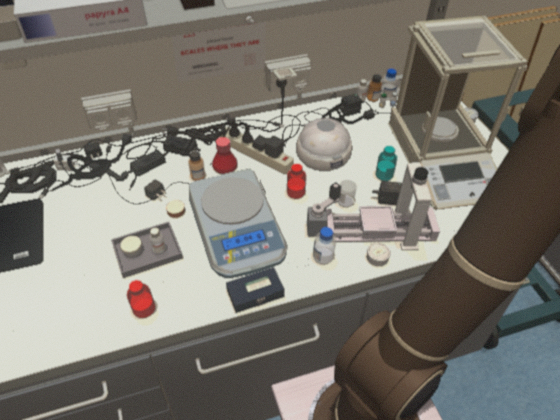

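The bottle with the blue cap is at about (322,242) in scene and (325,243) in side. The slide's crank is at about (320,195) and its plate at (378,222). Next I'll fuse the depth into a top view.

```bash
cat > top.py <<'E'
from h import *
np.set_printoptions(precision=1,suppress=True)
P=[];C=[]
for n in('scene','side'):
    im=get_image(n);m=im['range_z']>0
    P.append(cloud(im,m));C.append(np.asarray(im['pixels'])[m])
    for r in regions_of(n,'plate_centre')[:1]:
        p=cloud(im,r['region']);p=p[abs(p[:,2]-np.median(p[:,2]))<4];print(n,'plate',len(p),cv2.minAreaRect(p[:,:2].astype(np.float32)),np.median(p,0))
P=np.vstack(P);C=np.vstack(C).astype(int);np.savez('c.npz',P=P,C=C)
k=(P[:,0]>340)&(P[:,0]<680)&(P[:,1]>-450)&(P[:,1]<40)&(P[:,2]>-20)&(P[:,2]<240);P,C=P[k],C[k]
o=np.argsort(P[:,2]);P,C=P[o],C[o]
I=np.full((170,245,3),128,np.uint8)  # row: x down from 680, col: y from 40 to -450
I[((680-P[:,0])/2).astype(int).clip(0,169),((40-P[:,1])/2).astype(int).clip(0,244)]=C[:,::-1]
cv2.imwrite('pics/top.png',cv2.resize(I,None,fx=3.2,fy=3.2,interpolation=0))
blue=(C[:,2]>C[:,0]+50)&(C[:,2]>90)&(P[:,2]>80)&(P[:,0]<500);q=P[blue];print('cap',len(q),np.median(q,0),q.min(0),q.max(0))
c=np.median(q,0);b=P[(np.hypot(P[:,0]-c[0],P[:,1]-c[1])<45)&(P[:,2]>12)&(P[:,2]<65)]
from scipy.optimize import least_squares
f=least_squares(lambda v:np.hypot(b[:,0]-v[0],b[:,1]-v[1])-28,c[:2],loss='soft_l1');print('body fit',f.x,len(b),np.median(abs(f.fun)))
t=q[q[:,2]>np.percentile(q[:,2],60)];print('captop',t.mean(0))
dk=P[(C.max(1)<60)&(P[:,2]>95)&(P[:,2]<145)&(abs(P[:,0]-480)<110)&(P[:,1]>-200)];print('grip',len(dk),np.median(dk,0),dk.min(0),dk.max(0))
for lo,hi in((70,81),(81,95),(150,200),(200,225)):
    d=P[(P[:,2]>lo)&(P[:,2]<hi)&(P[:,1]<-60)&(abs(P[:,0]-480)<100)];print(lo,hi,len(d),np.median(d,0),cv2.minAreaRect(d[:,:2].astype(np.float32)))
E
python3 top.py
```

```text
scene plate 551 ((482.58209228515625, -249.26657104492188), (89.75261688232422, 90.76167297363281), 72.38770294189453) [ 480.9 -250.2   44.1]
side plate 712 ((482.8406677246094, -250.898681640625), (87.11705780029297, 95.8572769165039), 73.20624542236328) [ 480.6 -250.9   45.7]
cap 186 [437.5 -79.3 104.7] [423.4 -95.3  95.5] [456.6 -63.  110.2]
body fit [439.6 -79.3] 501 0.9193878083772304
captop [438.1 -79.7 106.8]
grip 94 [ 544.1 -141.8  118.2] [ 538.1 -156.4   98. ] [ 557.3 -135.   135.3]
70 81 518 [507.2 -92.3  74.6] ((488.4511413574219, -211.3385467529297), (297.8856201171875, 179.99522399902344), 85.12802124023438)
81 95 670 [ 514.6 -110.9   89.3] ((467.88189697265625, -210.37887573242188), (288.5450439453125, 154.65682983398438), 80.04275512695312)
150 200 1154 [ 428.8 -318.   187.6] ((457.844970703125, -327.8200988769531), (39.18701934814453, 137.60523986816406), 73.01018524169922)
200 225 337 [ 452.6 -323.8  219. ] ((456.4913330078125, -328.3177185058594), (34.98809051513672, 37.14354705810547), 6.476595401763916)
```

View pics/top.png

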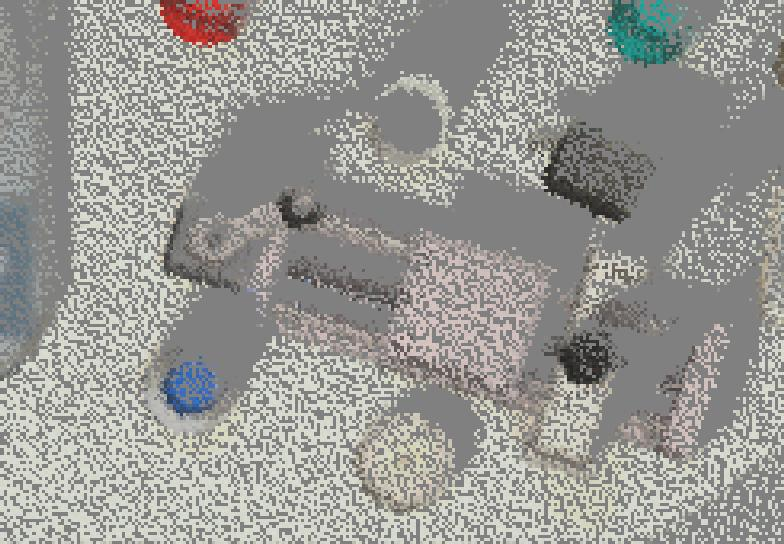

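Emit:
{"api": "jog_arm", "payload": {
  "rows": [
    [[0.5, 1, 0.2, 0, 100], [0.5, 1, 0, 0, 100], [0.5, 1, 0, 0, 100], [0.5, 1, 0, 0, 100], [0.5, 1, 0, 0, 100], [0.5, 1, 0, 0, 100], [0.5, 1, 0, 0, 100], [0.5, 1, 0, 0, 100]]
  ]
}}

```text
time_s: 1.8
eef_pos: [281.2, -394.0, 227.6]
tool_rot: [[0.959, 0.284, -0.001], [0.284, -0.959, -0.003], [-0.001, 0.002, -1.0]]
force: [-0.4, -0.0, 0.3]
opening: 87.7
```

Emit:
{"api": "jog_arm", "payload": {
  "rows": [
    [[0.4, 1, 0, -0.05, 100], [0.4, 1, 0, -0.05, 100], [0.4, 1, 0, -0.05, 100], [0.4, 1, 0, -0.05, 100], [0.5, 1, 0, -0.05, 100], [0.5, 1, 0, -0.05, 100], [0.5, 1, 0, 0, 100], [0.5, 1, 0, 0, 100]]
  ]
}}

```text
time_s: 2.6
eef_pos: [374.3, -185.6, 229.5]
tool_rot: [[1.0, -0.026, 0.002], [-0.025, -1.0, -0.006], [0.002, 0.006, -1.0]]
force: [0.2, -0.2, -1.0]
opening: 88.3
```

Emit:
{"api": "jog_arm", "payload": {
  "rows": [
    [[0.7, 1, 0, 0, 100], [0.6, 1, 0, 0, 100], [0.6, 1, 0, 0, 100], [0.5, 0.8, 0, 0, 100], [0.2, 0.2, 0, 0, 100], [0, 0, 0, 0, 100]]
  ]
}}

```text
time_s: 3.2
eef_pos: [442.8, -78.3, 231.1]
tool_rot: [[1.0, -0.021, 0.005], [-0.021, -1.0, -0.007], [0.006, 0.007, -1.0]]
force: [0.3, -1.0, 0.4]
opening: 88.0
```

```bash
cat > w.py <<'E'
from h import *
import sys
np.set_printoptions(precision=1,suppress=True)
s=sense();im=get_image('wrist');save(im,sys.argv[1])
print(s['time_s'],s['eef_pos'],np.round(s['tool_rot'],3).tolist(),np.round(s['joint_pos'],2))
for q in sys.argv[2:]:
    for r in recognise('wrist',q)[:3]: print(q,round(r['conf'],2),world(im,r['centre'],s)[0])
# fisheye cloud
K=np.array(im['camera_matrix']);z=im['range_z'];v,u=np.nonzero(z>0);zz=z[v,u]
a=(u-K[0,2])/K[0,0];b=(v-K[1,2])/K[1,1];r=np.hypot(a,b)+1e-9;t=np.tan(r)/r
ok=r<1.3
W=world(im,np.c_[a*t*zz,b*t*zz,zz][ok],s);C=np.asarray(im['pixels'])[v,u].astype(int)[ok]
np.savez('w.npz',P=W,C=C)
E
python3 w.py w1.png bottle_mid crank_handle
python3 - <<'E'
import numpy as np,cv2
d=np.load('w.npz');P,C=d['P'],d['C'];np.set_printoptions(precision=1,suppress=True)
q=P[(C[:,2]>C[:,0]+50)&(P[:,2]>98)&(P[:,2]<115)&(np.hypot(P[:,0]-438,P[:,1]+79)<40)];print('captop',len(q),(q.min(0)+q.max(0))/2,q.max(0)-q.min(0))
d=P[(C.max(1)<70)&(P[:,2]>128)&(P[:,2]<142)&(np.hypot(P[:,0]-553,P[:,1]+147)<30)];print('grip',len(d),d.mean(0) if len(d) else '')
if len(d): print(cv2.minAreaRect(d[:,:2].astype(np.float32)))
E
```

```text
3.2 [442.8 -78.3 231.1] [[1.0, -0.021, 0.005], [-0.021, -1.0, -0.007], [0.006, 0.007, -1.0]] [ 0.5  0.1 -0.4  2.   0.1  1.1 -1.6]
bottle_mid 0.95 [ 666.3 -352.1   62.9]
bottle_mid 0.83 [452.3 -78.2  79.6]
bottle_mid 0.7 [657.8 -91.   25. ]
crank_handle 0.86 [ 547.9 -127.8   88.9]
captop 872 [440.9 -80.4 102.8] [31.2 30.   9.2]
grip 484 [ 553.  -146.6  134.6]
((553.719970703125, -148.3145751953125), (21.62986946105957, 22.223840713500977), 23.206588745117188)
```

View pics/w1.png

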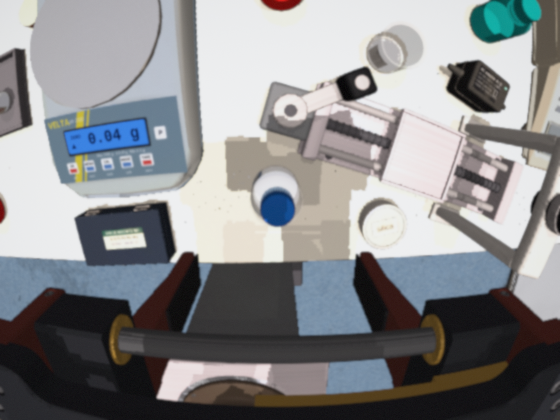

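The bottle is under the hand at about (276,195), with the crank grip at (355,83). The grip reads (553.5,-147.8), which puts the crank at about 2.17. Descending on the bottle.

Emit:
{"api": "jog_arm", "payload": {
  "rows": [
    [[-0.1, -0.1, -1, 0, 100], [0, 0, -1, 0, 100], [0, 0, -1, 0, 100], [0, 0, -1, 0, 100], [0, 0, -1, 0, 100], [0, 0, -1, 0, 100], [0, 0, -1, 0, 100]]
  ]
}}

```text
time_s: 4.05
eef_pos: [438.0, -93.3, 54.2]
tool_rot: [[0.999, -0.039, 0.013], [-0.039, -0.999, -0.014], [0.014, 0.014, -1.0]]
force: [0.8, -1.3, 0.0]
opening: 87.8
```

Emit:
{"api": "jog_arm", "payload": {
  "rows": [
    [[0.08, 0.5, -0.3, 0, 100], [0, 0.05, -0.3, 0, 100], [0, 0, -0.1, 0, 100]]
  ]
}}

```text
time_s: 4.35
eef_pos: [436.4, -83.5, 33.2]
tool_rot: [[0.999, -0.045, 0.007], [-0.045, -0.999, -0.015], [0.008, 0.015, -1.0]]
force: [-0.3, -1.3, 0.6]
opening: 87.8
```

Emit:
{"api": "jog_arm", "payload": {
  "rows": [
    [[0.15, 0.15, 0, 0, 80], [0, 0, 0, 0, 60], [0, 0, 0, 0, 40], [0, 0, 0, 0, 40], [0, 0, 0, 0, 40], [0, 0, 0, 0, 40]]
  ],
  "squeeze": 20
}}

```text
time_s: 4.95
eef_pos: [441.3, -82.0, 35.0]
tool_rot: [[0.999, -0.048, 0.01], [-0.048, -0.999, -0.017], [0.011, 0.017, -1.0]]
force: [-0.0, 0.9, -1.2]
opening: 55.6
```

Emit:
{"api": "jog_arm", "payload": {
  "rows": [
    [[0, 0, 0.9, 0, 40], [0, 0, 0.9, 0, 40], [0, 0, 0.9, 0.1, 40], [0, 0, 0.9, 0.14, 40], [0, 0, 0, 0.14, 40], [0, 0, 0, 0.14, 40], [0, 0, 0, 0.14, 40], [0, 0, 0, 0.14, 40]]
  ]
}}

```text
time_s: 5.75
eef_pos: [439.0, -82.0, 128.5]
tool_rot: [[0.71, 0.704, 0.018], [0.705, -0.71, -0.01], [0.006, 0.02, -1.0]]
force: [0.9, -0.7, -1.1]
opening: 55.4
```

Emit:
{"api": "jog_arm", "payload": {
  "rows": [
    [[0.2, -0.8, 0, 0.12, 40], [0.2, -0.8, 0, 0.12, 40], [0.2, -0.8, 0, 0.12, 40], [0.2, -0.8, 0, 0.12, 40], [0.2, -0.8, 0, 0, 40], [0.2, -0.8, 0, 0, 40], [0.2, -0.8, 0, 0, 40]]
  ]
}}

```text
time_s: 6.45
eef_pos: [472.2, -224.7, 128.1]
tool_rot: [[0.274, 0.962, 0.018], [0.962, -0.274, 0.001], [0.006, 0.017, -1.0]]
force: [-0.4, 0.2, -1.2]
opening: 55.6
```

Emit:
{"api": "jog_arm", "payload": {
  "rows": [
    [[0.2, -0.5, 0, -0.02, 40], [0.17, -0.5, -0.3, 0, 40], [0, 0, -0.4, 0, 40], [0, 0, -0.3, 0, 40]]
  ]
}}

```text
time_s: 6.85
eef_pos: [481.8, -253.2, 101.2]
tool_rot: [[0.298, 0.954, 0.018], [0.955, -0.298, -0.0], [0.005, 0.018, -1.0]]
force: [0.3, -0.5, -1.9]
opening: 55.5
```

```bash
python3 - <<'E'
from h import *
np.set_printoptions(precision=1,suppress=True)
s=sense();print(s['eef_pos'],np.round(s['joint_pos'],2))
ims=[]
for n in('scene','side'):
    im=get_image(n);ims.append(im['pixels'][140:300,280:480])
    m=np.asarray(im['pixels']).astype(int);p=cloud(im,(m[...,2]>m[...,0]+50));p=p[(p[:,0]>420)&(p[:,0]<540)&(p[:,1]<-180)&(p[:,1]>-310)&(p[:,2]>90)&(p[:,2]<250)];print(n,len(p),p.min(0) if len(p) else '',p.max(0) if len(p) else '')
cv2.imwrite('pics/p.png',cv2.cvtColor(cv2.resize(np.hstack(ims),None,fx=2,fy=2),cv2.COLOR_RGB2BGR))
E
```

```text
[ 481.8 -253.2  101.2] [ 0.8  0.5 -0.6  1.9  0.3  0.8 -0.2]
scene 4 [ 521.2 -236.7  186.6] [ 538.6 -230.7  192.2]
side 0
```

View pics/p.png

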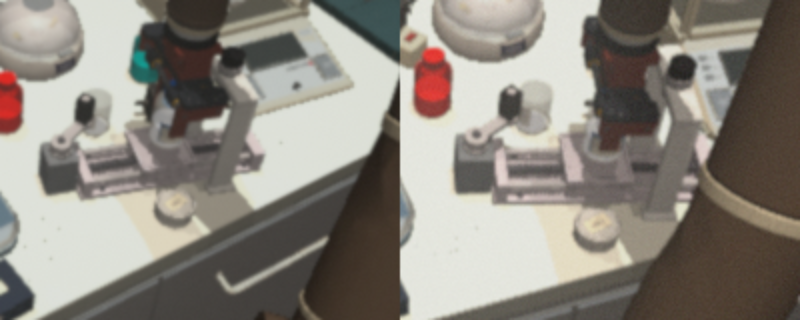

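The bottle is held above the plate, in front of the arch. I'll lower it gently.

Emit:
{"api": "jog_arm", "payload": {
  "rows": [
    [[0, 0.12, -0.4, 0, 40], [0, 0, -0.25, 0, 40], [0, 0, -0.1, 0, 40]]
  ]
}}

```text
time_s: 7.25
eef_pos: [481.2, -247.3, 80.8]
tool_rot: [[0.295, 0.955, 0.017], [0.956, -0.295, 0.001], [0.006, 0.016, -1.0]]
force: [0.3, -0.6, -1.1]
opening: 55.3
```

Emit:
{"api": "jog_arm", "payload": {
  "rows": [
    [[0, -0.1, -0.05, 0, 40], [0, 0, -0.05, 0, 40]]
  ]
}}

```text
time_s: 7.45
eef_pos: [481.1, -248.0, 79.3]
tool_rot: [[0.293, 0.956, 0.015], [0.956, -0.293, 0.002], [0.006, 0.014, -1.0]]
force: [-7.7, 1.7, 21.9]
opening: 55.2
```

Emit:
{"api": "jog_arm", "payload": {
  "rows": [
    [[0, 0, 0.03, 0, 40], [0, 0, 0, 0, 70], [0, 0, 0, 0, 85], [0, 0, 0, 0, 100], [0, 0, 0, 0, 100], [0, 0, 0, 0, 100]]
  ]
}}

```text
time_s: 8.05
eef_pos: [482.3, -248.9, 81.4]
tool_rot: [[0.293, 0.956, 0.018], [0.956, -0.293, 0.0], [0.005, 0.017, -1.0]]
force: [-0.1, 0.1, 0.6]
opening: 86.9
```

Emit:
{"api": "jog_arm", "payload": {
  "rows": [
    [[0, 0, 0.4, 0, 100], [0, 0, 0.8, 0, 100], [0, 0, 0.8, 0, 100], [0, 0, 0.8, 0, 100], [0, 0, 0.8, 0, 100], [0, 0.1, 0.8, 0, 100], [0, 0.2, 0.8, 0, 100], [0, 0.2, 0.4, 0, 100]]
  ]
}}

```text
time_s: 8.85
eef_pos: [481.0, -235.2, 229.5]
tool_rot: [[0.293, 0.956, 0.017], [0.956, -0.293, 0.002], [0.007, 0.015, -1.0]]
force: [-0.1, 0.2, 0.3]
opening: 87.5
```

Emit:
{"api": "jog_arm", "payload": {
  "rows": [
    [[0.3, 0.4, 0, 0.142, 100], [0.3, 0.4, 0, 0.142, 100], [0.3, 0.4, 0, 0.142, 100], [0.3, 0.4, 0, 0.142, 100], [0.3, 0.4, 0, 0.142, 100], [0.3, 0.4, 0, 0.142, 100], [0.3, 0.4, 0, 0.142, 100], [0.3, 0.4, 0, 0.142, 100]]
  ]
}}

```text
time_s: 9.65
eef_pos: [541.7, -151.9, 233.4]
tool_rot: [[-0.771, 0.637, 0.009], [0.637, 0.771, 0.016], [0.003, 0.018, -1.0]]
force: [0.6, 0.4, 0.4]
opening: 87.7
```

Emit:
{"api": "jog_arm", "payload": {
  "rows": [
    [[0.1, 0.1, 0, 0.142, 100], [0, 0, 0, 0.142, 100], [0, 0, 0, 0.142, 100], [0, 0, 0, 0.142, 100], [0, 0, 0, 0.142, 100], [0, 0, 0, 0.142, 90], [0, 0, 0, 0.142, 80], [0, 0, 0, 0.142, 70]]
  ]
}}

```text
time_s: 10.45
eef_pos: [543.5, -145.4, 233.6]
tool_rot: [[-0.878, -0.479, -0.014], [-0.479, 0.878, 0.014], [0.006, 0.019, -1.0]]
force: [-0.8, 0.1, -0.5]
opening: 67.1
```

```bash
python3 w.py w2.png bottle_mid
cat > g.py <<'E'
import numpy as np,cv2
d=np.load('w.npz');P,C=d['P'],d['C'];np.set_printoptions(precision=1,suppress=True)
d=P[(C.max(1)<70)&(P[:,2]>128)&(P[:,2]<142)&(np.hypot(P[:,0]-530,P[:,1]+93)<85)];print('grip',len(d))
if len(d): print(d.mean(0),cv2.minAreaRect(d[:,:2].astype(np.float32)))
q=P[(C[:,2]>C[:,0]+50)&(P[:,2]>120)&(P[:,2]<165)&(np.hypot(P[:,0]-480,P[:,1]+250)<150)]
if len(q): print('captop',len(q),(q.min(0)+q.max(0))/2,q.max(0)-q.min(0))
E
python3 g.py
```

```text
10.45 [ 543.5 -145.4  233.6] [[-0.878, -0.479, -0.014], [-0.479, 0.878, 0.014], [0.006, 0.019, -1.0]] [ 1.   0.6 -1.2  1.7  0.5  1.3  1.8]
bottle_mid 0.85 [671.  -99.1  73.6]
bottle_mid 0.68 [435.3 366.3  20.4]
bottle_mid 0.67 [ 484.3 -242.1  124.3]
grip 510
[ 551.1 -151.2  134.7] ((553.0499267578125, -150.22421264648438), (22.60780906677246, 22.07152557373047), 24.72134017944336)
captop 1309 [ 481.8 -249.9  143.7] [31.1 31.5 17.3]
```

View pics/w2.png

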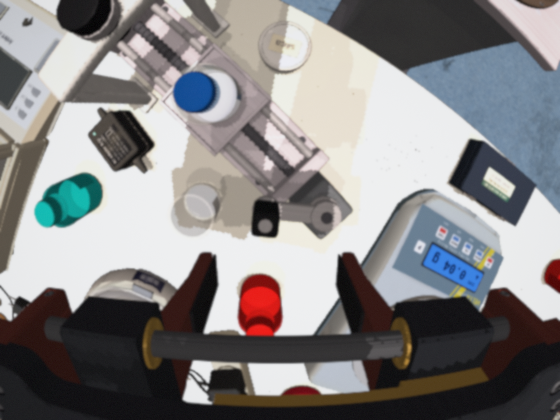

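The bottle stands upright and centred on the plate at (481.8,-249.9), at pixel (205,95). The grip is at about pixel (264,217). Descending onto the grip.

Emit:
{"api": "jog_arm", "payload": {
  "rows": [
    [[0.3, -0.1, -0.7, -0.09, 55], [0.1, -0.05, -0.8, 0, 55], [0, 0, -0.8, 0, 55], [0, 0, -0.8, 0, 55], [0, 0, 0, 0, 55]]
  ]
}}

```text
time_s: 11.05
eef_pos: [553.7, -149.2, 154.1]
tool_rot: [[-0.93, -0.368, -0.012], [-0.369, 0.929, 0.016], [0.005, 0.019, -1.0]]
force: [0.2, 0.2, -0.3]
opening: 48.5
```

Emit:
{"api": "jog_arm", "payload": {
  "rows": [
    [[0, 0, -0.8, 0.02, 55], [0, 0, -0.8, 0, 55], [0, 0, -0.4, 0, 55], [0, 0, 0, 0, 55]]
  ]
}}

```text
time_s: 11.45
eef_pos: [555.1, -149.1, 106.2]
tool_rot: [[-0.926, -0.377, -0.01], [-0.377, 0.926, 0.015], [0.003, 0.017, -1.0]]
force: [-0.2, -0.8, 0.6]
opening: 48.2
```

```bash
python3 -c "
from h import *
s=sense();print(np.round(s['joint_pos'],2),np.round(s['eef_pos'],1),s['force'])"
```

```text
[ 0.9   0.69 -1.03  1.78  0.66  1.07  1.59] [ 555.1 -149.1  106.2] [-0.24200137 -0.78973739  0.63179606]
```

Emit:
{"api": "jog_arm", "payload": {
  "rows": [
    [[0, 0, -0.15, 0, 40], [0, 0, 0, 0, 20], [0, 0, 0, 0, 10], [0, 0, 0, 0, 10], [0, 0, 0, 0, 10], [0, 0, 0, 0, 10]]
  ],
  "squeeze": 14
}}

```text
time_s: 12.05
eef_pos: [555.8, -147.9, 104.9]
tool_rot: [[-0.926, -0.377, -0.007], [-0.377, 0.926, 0.015], [0.001, 0.016, -1.0]]
force: [-0.5, 1.6, -4.3]
opening: 24.2
```

```bash
cat > t.py <<'E'
from h import *
import sys
n=int(sys.argv[1]);d=float(sys.argv[2]);hub=np.array([530,-93.3])
s=sense();p=np.array(s['eef_pos']);R=np.array(s['tool_rot'])
gp=p-18.7*R[:,2]; v=gp[:2]-hub; a=np.arctan2(v[1],v[0]); j=np.arctan2(R[1,1],R[0,1])
print('t',s['time_s'],'r',np.hypot(*v),'a',a,'jaw-a deg',np.degrees(j-a)%90,'crank mod',(1.3-0.30-a)%(2*np.pi),'z',p[2],'F',np.round(s['force'],1),'open',s['opening'],'q',np.round(s['joint_pos'],2))
e=((j-a+np.pi/4)%(np.pi/2))-np.pi/4
A=a-d*np.arange(n+1); X=hub+60*np.c_[np.cos(A),np.sin(A)]; X[0]=gp[:2]
D=np.diff(X,axis=0)/25
if len(sys.argv)>3: print('[[['+'], ['.join(f'{x:.2f}, {y:.2f}, 0, {-d-(e if i==0 else 0):.2f}, 10' for i,(x,y) in enumerate(D))+']]]')
E
python3 t.py 8 .13 1
```

```text
t 12.05 r 60.69929129823203 a -1.128557535321311 jaw-a deg 86.78787176899613 crank mod 2.128557535321311 z 104.9234338419245 F [-0.5  1.6 -4.3] open 24.19870320626189 q [ 0.89  0.69 -1.03  1.78  0.66  1.06  1.58]
[[[-0.30, -0.09, 0, -0.07, 10], [-0.30, -0.08, 0, -0.13, 10], [-0.31, -0.04, 0, -0.13, 10], [-0.31, 0.00, 0, -0.13, 10], [-0.31, 0.04, 0, -0.13, 10], [-0.30, 0.08, 0, -0.13, 10], [-0.29, 0.12, 0, -0.13, 10], [-0.27, 0.16, 0, -0.13, 10]]]
```

Emit:
{"api": "jog_arm", "payload": {
  "rows": [
    [[-0.3, -0.11, 0, -0.12, 10], [-0.3, -0.08, 0, -0.13, 10], [-0.31, -0.04, 0, -0.13, 10], [-0.31, 0, 0, -0.13, 10], [-0.31, 0.04, 0, -0.13, 10], [-0.3, 0.08, 0, -0.13, 10], [-0.29, 0.12, 0, -0.13, 10], [-0.27, 0.16, 0, -0.13, 10]]
  ]
}}

```text
time_s: 12.85
eef_pos: [495.7, -141.4, 104.9]
tool_rot: [[-0.778, 0.629, 0.014], [0.629, 0.778, 0.016], [-0.001, 0.021, -1.0]]
force: [3.3, 3.3, -7.9]
opening: 24.3
```

```bash
python3 t.py 8 .14 1
```

```text
t 12.85 r 59.43206495249384 a -2.1912456741665216 jaw-a deg 86.59871234540373 crank mod 3.1912456741665216 z 104.93201889727769 F [ 3.3  3.3 -7.9] open 24.286739988596715 q [ 0.84  0.5  -0.82  1.95  0.45  0.88  0.68]
[[[-0.27, 0.20, 0, -0.08, 10], [-0.23, 0.25, 0, -0.14, 10], [-0.19, 0.28, 0, -0.14, 10], [-0.15, 0.30, 0, -0.14, 10], [-0.11, 0.32, 0, -0.14, 10], [-0.06, 0.33, 0, -0.14, 10], [-0.01, 0.34, 0, -0.14, 10], [0.03, 0.33, 0, -0.14, 10]]]
```

Emit:
{"api": "jog_arm", "payload": {
  "rows": [
    [[-0.27, 0.2, 0, -0.12, 10], [-0.23, 0.25, 0, -0.14, 10], [-0.19, 0.28, 0, -0.14, 10], [-0.15, 0.3, 0, -0.14, 10], [-0.11, 0.32, 0, -0.14, 10], [-0.06, 0.33, 0, -0.14, 10], [-0.01, 0.34, 0, -0.14, 10], [0.03, 0.33, 0, -0.14, 10]]
  ]
}}

```text
time_s: 13.65
eef_pos: [473.0, -80.9, 105.0]
tool_rot: [[0.252, 0.967, 0.028], [0.968, -0.252, -0.009], [-0.002, 0.029, -1.0]]
force: [5.8, 0.0, -12.2]
opening: 24.4
```

```bash
python3 t.py 8 .14 1
```

```text
t 13.65 r 58.881653731060915 a 2.9263271120480807 jaw-a deg 87.74032473171809 crank mod 4.3568581951315055 z 105.02755437831797 F [  5.8   0.  -12.2] open 24.429802273070763 q [ 0.54  0.36 -0.58  2.06  0.29  0.77 -0.46]
[[[0.05, 0.33, 0, -0.10, 10], [0.14, 0.31, 0, -0.14, 10], [0.18, 0.28, 0, -0.14, 10], [0.22, 0.26, 0, -0.14, 10], [0.25, 0.22, 0, -0.14, 10], [0.28, 0.19, 0, -0.14, 10], [0.30, 0.14, 0, -0.14, 10], [0.32, 0.10, 0, -0.14, 10]]]
```

Emit:
{"api": "jog_arm", "payload": {
  "rows": [
    [[0.05, 0.33, -0.04, -0.12, 10], [0.14, 0.31, 0, -0.14, 10], [0.18, 0.28, -0.02, -0.14, 10], [0.22, 0.26, 0, -0.14, 10], [0.25, 0.22, -0.02, -0.14, 10], [0.28, 0.19, 0, -0.14, 10], [0.3, 0.14, -0.02, -0.14, 10], [0.32, 0.1, 0, -0.14, 10]]
  ]
}}

```text
time_s: 14.45
eef_pos: [518.8, -35.1, 105.0]
tool_rot: [[0.986, 0.168, 0.002], [0.168, -0.985, -0.033], [-0.003, 0.033, -0.999]]
force: [0.6, -4.5, -6.9]
opening: 24.8
```

```bash
python3 t.py 8 .14 1
```

```text
t 14.45 r 59.848598732412896 a 1.7597211130981874 jaw-a deg 88.83946813186637 crank mod 5.523464194081399 z 104.9540819994283 F [ 0.6 -4.5 -6.9] open 24.816805489294712 q [ 0.2   0.39 -0.31  1.96  0.21  0.82 -1.63]
[[[0.33, 0.05, 0, -0.12, 10], [0.34, -0.01, 0, -0.14, 10], [0.33, -0.05, 0, -0.14, 10], [0.32, -0.10, 0, -0.14, 10], [0.30, -0.14, 0, -0.14, 10], [0.28, -0.18, 0, -0.14, 10], [0.25, -0.22, 0, -0.14, 10], [0.22, -0.25, 0, -0.14, 10]]]
```

Emit:
{"api": "jog_arm", "payload": {
  "rows": [
    [[0.33, 0.05, 0, -0.12, 10], [0.34, -0.01, 0, -0.14, 10], [0.33, -0.05, 0, -0.14, 10], [0.32, -0.1, 0, -0.14, 10], [0.3, -0.14, 0, -0.14, 10], [0.28, -0.18, 0, -0.14, 10]]
  ]
}}

```text
time_s: 15.05
eef_pos: [566.8, -45.6, 105.0]
tool_rot: [[0.774, -0.632, -0.027], [-0.633, -0.774, -0.022], [-0.007, 0.034, -0.999]]
force: [-2.1, -2.1, -2.3]
opening: 25.0
```

```bash
python3 t.py 8 .14 1
```

```text
t 15.05 r 60.867987703424326 a 0.9115839298008114 jaw-a deg 88.51937905956419 crank mod 0.08841607019918862 z 104.96336352368009 F [-2.1 -2.1 -2.3] open 24.99194326999005 q [ 0.07  0.46 -0.11  1.83  0.09  0.88 -2.35]
[[[0.23, -0.25, 0, -0.11, 10], [0.22, -0.26, 0, -0.14, 10], [0.18, -0.28, 0, -0.14, 10], [0.14, -0.31, 0, -0.14, 10], [0.09, -0.32, 0, -0.14, 10], [0.05, -0.33, 0, -0.14, 10], [0.00, -0.34, 0, -0.14, 10], [-0.05, -0.33, 0, -0.14, 10]]]
```

Emit:
{"api": "jog_arm", "payload": {
  "rows": [
    [[0, 0, 0, 0, 55], [0, 0, 0, 0, 55], [0, 0, 0, 0, 55], [0, 0, 0.6, 0, 55], [0, 0, 0.8, 0, 55], [0, 0, 0.6, 0.08, 55], [0, 0, 0, 0.14, 55], [0, 0, 0, 0.14, 55]]
  ]
}}

```text
time_s: 15.85
eef_pos: [566.8, -44.0, 158.9]
tool_rot: [[0.957, -0.291, -0.013], [-0.291, -0.956, -0.031], [-0.004, 0.033, -0.999]]
force: [0.4, -0.4, 0.1]
opening: 48.3
```

Emit:
{"api": "jog_arm", "payload": {
  "rows": [
    [[0, 0, 0, 0.145, 55], [0, 0, 0, 0.145, 55], [0, 0, 0, 0.145, 55], [0, 0, 0, 0.145, 55], [0, 0, 0, 0.145, 55], [0, 0, 0, 0.145, 55], [0, 0, 0, 0.145, 55], [0, 0, 0, 0.145, 55]]
  ]
}}

```text
time_s: 16.65
eef_pos: [565.7, -41.2, 162.7]
tool_rot: [[0.618, 0.786, 0.029], [0.787, -0.617, -0.022], [0.0, 0.036, -0.999]]
force: [-1.0, -0.3, 0.1]
opening: 48.5
```

Emit:
{"api": "jog_arm", "payload": {
  "rows": [
    [[0, 0, 0, 0.145, 55], [0, 0, 0, 0.145, 55], [0, 0, 0, 0.145, 55], [0, 0, 0, 0.145, 55], [0, 0, 0, 0.145, 55], [0, 0, 0, 0.145, 55], [0, 0, 0, 0.145, 55], [0, 0, 0, 0.145, 55]]
  ]
}}

```text
time_s: 17.45
eef_pos: [564.3, -39.4, 166.2]
tool_rot: [[-0.509, 0.86, 0.038], [0.861, 0.509, 0.018], [-0.004, 0.042, -0.999]]
force: [0.4, 1.2, -0.3]
opening: 48.3
```

```bash
python3 t.py 8 .14; python3 w.py w3.png; python3 g.py
```

```text
t 17.45 r 63.207590856933464 a 1.0109978722426962 jaw-a deg 62.68765936971991 crank mod 6.27218743493689 z 166.24676712117642 F [ 0.4  1.2 -0.3] open 48.314771772243425 q [ 0.55  0.45 -0.73  1.8   0.34  0.98  0.23]
17.45 [564.3 -39.4 166.2] [[-0.509, 0.86, 0.038], [0.861, 0.509, 0.018], [-0.004, 0.042, -0.999]] [ 0.6  0.5 -0.7  1.8  0.3  1.   0.2]
grip 901
[567.6 -44.9 134.5] ((568.9075317382812, -46.580780029296875), (22.747230529785156, 22.619365692138672), 50.1402702331543)
```

Emit:
{"api": "jog_arm", "payload": {
  "rows": [
    [[0.1, -0.15, 0, 0.14, 55], [0.1, -0.15, 0, 0.13, 55], [0, 0, 0, 0.08, 55], [0, 0, -0.2, 0, 55]]
  ]
}}

```text
time_s: 17.9
eef_pos: [569.3, -47.2, 162.7]
tool_rot: [[-0.781, 0.624, 0.032], [0.625, 0.78, 0.029], [-0.007, 0.042, -0.999]]
force: [-0.4, 0.1, 0.0]
opening: 48.4
```

Emit:
{"api": "jog_arm", "payload": {
  "rows": [
    [[0, 0.03, -0.8, 0, 55], [0, 0, -0.8, 0, 55], [0, 0, -0.7, 0, 55], [0, 0, 0, 0, 40], [0, 0, 0, 0, 10], [0, 0, 0, 0, 10], [0, 0, 0, 0, 10], [0, 0, 0, 0, 10]]
  ]
}}

```text
time_s: 18.7
eef_pos: [568.8, -45.7, 104.5]
tool_rot: [[-0.77, 0.637, 0.035], [0.638, 0.77, 0.027], [-0.01, 0.043, -0.999]]
force: [2.9, 0.8, -9.2]
opening: 25.3
```

```bash
python3 t.py 8 .14 1
```

```text
t 18.7 r 60.63813662222473 a 0.8898927958329175 jaw-a deg 89.40934547651442 crank mod 0.11010720416708253 z 104.46391006157901 F [ 2.9  0.8 -9.2] open 25.252751382089432 q [ 0.58  0.55 -0.76  1.84  0.45  0.89  0.49]
[[[0.23, -0.25, 0, -0.13, 10], [0.21, -0.26, 0, -0.14, 10], [0.17, -0.29, 0, -0.14, 10], [0.13, -0.31, 0, -0.14, 10], [0.09, -0.32, 0, -0.14, 10], [0.04, -0.33, 0, -0.14, 10], [-0.01, -0.34, 0, -0.14, 10], [-0.05, -0.33, 0, -0.14, 10]]]
```

Emit:
{"api": "jog_arm", "payload": {
  "rows": [
    [[0.23, -0.25, -0.02, -0.13, 10], [0.21, -0.26, 0, -0.14, 10], [0.17, -0.29, 0, -0.14, 10], [0.13, -0.31, 0, -0.14, 10], [0.09, -0.32, 0, -0.14, 10], [0.04, -0.33, 0, -0.14, 10], [-0.01, -0.34, 0, -0.14, 10], [-0.05, -0.33, 0, -0.14, 10]]
  ]
}}

```text
time_s: 19.5
eef_pos: [590.4, -107.4, 104.4]
tool_rot: [[0.265, 0.963, 0.041], [0.964, -0.265, -0.022], [-0.01, 0.046, -0.999]]
force: [-0.4, -0.7, -4.4]
opening: 25.2
```

```bash
python3 t.py 8 .14 1
```

```text
t 19.5 r 61.17179517763523 a -0.22621367150086674 jaw-a deg 87.59883867511392 crank mod 1.2262136715008667 z 104.39402974113257 F [-0.4 -0.7 -4.4] open 25.161859399143903 q [ 0.42  0.51 -0.45  1.8   0.31  0.86 -0.44]
[[[-0.14, -0.31, 0, -0.10, 10], [-0.14, -0.30, 0, -0.14, 10], [-0.18, -0.28, 0, -0.14, 10], [-0.22, -0.25, 0, -0.14, 10], [-0.25, -0.22, 0, -0.14, 10], [-0.28, -0.18, 0, -0.14, 10], [-0.30, -0.14, 0, -0.14, 10], [-0.32, -0.10, 0, -0.14, 10]]]
```

Emit:
{"api": "jog_arm", "payload": {
  "rows": [
    [[-0.12, -0.31, 0, -0.12, 10], [-0.14, -0.3, 0, -0.14, 10], [-0.18, -0.28, 0, -0.14, 10], [-0.22, -0.25, 0, -0.14, 10], [-0.25, -0.22, 0, -0.14, 10], [-0.28, -0.18, 0, -0.14, 10], [-0.3, -0.14, 0, -0.14, 10], [-0.32, -0.1, 0, -0.14, 10]]
  ]
}}

```text
time_s: 20.3
eef_pos: [542.7, -153.0, 104.4]
tool_rot: [[0.988, 0.154, -0.004], [0.154, -0.987, -0.045], [-0.011, 0.043, -0.999]]
force: [-0.1, 0.1, -4.5]
opening: 24.9
```

```bash
python3 t.py 8 .12 1
```

```text
t 20.3 r 60.27135187177115 a -1.3564307438616592 jaw-a deg 86.60450116505689 crank mod 2.356430743861659 z 104.38214634803346 F [-0.1  0.1 -4.5] open 24.926866228619208 q [ 0.29  0.44 -0.16  1.87  0.15  0.84 -1.38]
[[[-0.29, -0.03, 0, -0.06, 10], [-0.29, -0.01, 0, -0.12, 10], [-0.29, 0.02, 0, -0.12, 10], [-0.28, 0.06, 0, -0.12, 10], [-0.27, 0.09, 0, -0.12, 10], [-0.26, 0.12, 0, -0.12, 10], [-0.24, 0.15, 0, -0.12, 10], [-0.22, 0.18, 0, -0.12, 10]]]
```

Emit:
{"api": "jog_arm", "payload": {
  "rows": [
    [[-0.29, -0.05, 0, -0.1, 10], [-0.29, -0.01, 0, -0.12, 10], [-0.29, 0.02, 0, -0.12, 10], [-0.28, 0.06, 0, -0.12, 10], [-0.27, 0.09, 0, -0.12, 10], [-0.26, 0.12, 0, -0.12, 10]]
  ]
}}

```text
time_s: 20.9
eef_pos: [499.9, -145.3, 104.4]
tool_rot: [[0.838, -0.545, -0.029], [-0.545, -0.838, -0.028], [-0.009, 0.04, -0.999]]
force: [0.2, 1.1, -6.7]
opening: 25.0
```

```bash
python3 t.py 5 .06 1
```

```text
t 20.9 r 59.3334567919447 a -2.0927182126081654 jaw-a deg 86.87853345504732 crank mod 3.0927182126081654 z 104.37615225439266 F [ 0.2  1.1 -6.7] open 24.99499406314234 q [ 0.17  0.39 -0.    1.95  0.05  0.83 -2.01]
[[[-0.14, 0.05, 0, -0.01, 10], [-0.12, 0.08, 0, -0.06, 10], [-0.11, 0.09, 0, -0.06, 10], [-0.11, 0.10, 0, -0.06, 10], [-0.10, 0.10, 0, -0.06, 10]]]
```

Emit:
{"api": "jog_arm", "payload": {
  "rows": [
    [[-0.12, 0.08, 0, -0.04, 10], [-0.1, 0.08, 0, -0.04, 10], [-0.08, 0.06, 0, -0.02, 10]]
  ]
}}

```text
time_s: 21.2
eef_pos: [495.7, -142.4, 104.9]
tool_rot: [[0.774, -0.633, -0.023], [-0.633, -0.774, -0.029], [0.001, 0.037, -0.999]]
force: [8.1, -7.4, -14.0]
opening: 25.3
```

```bash
python3 t.py 5 .06 1
```

```text
t 21.2 r 59.17909668731669 a -2.1797882882252946 jaw-a deg 85.61512915310932 crank mod 3.1797882882252946 z 104.85750410272566 F [  8.1  -7.4 -14. ] open 25.266602490150444 q [ 0.15  0.37  0.02  1.97  0.04  0.81 -2.12]
[[[-0.13, 0.06, 0, 0.02, 10], [-0.11, 0.09, 0, -0.06, 10], [-0.10, 0.10, 0, -0.06, 10], [-0.10, 0.11, 0, -0.06, 10], [-0.09, 0.11, 0, -0.06, 10]]]
```

Emit:
{"api": "jog_arm", "payload": {
  "rows": [
    [[-0.1, 0.08, 0, 0, 10], [-0.1, 0.08, 0, 0, 10]]
  ]
}}

```text
time_s: 21.4
eef_pos: [495.4, -142.1, 105.2]
tool_rot: [[0.773, -0.634, -0.012], [-0.634, -0.773, -0.034], [0.012, 0.034, -0.999]]
force: [8.2, -7.5, -14.7]
opening: 24.7
```

Emit:
{"api": "jog_arm", "payload": {
  "rows": [
    [[0.02, -0.02, 0, 0, 55], [0, 0, 0, 0, 55], [0, 0, 0, 0, 55], [0, 0, 0.6, 0, 55], [0, 0, 0.8, 0, 55], [0, 0, 0.8, 0, 55], [0, 0, 0.8, 0, 55], [0, 0, 0.8, 0, 55]]
  ]
}}

```text
time_s: 22.2
eef_pos: [495.2, -140.2, 203.7]
tool_rot: [[0.774, -0.633, -0.014], [-0.633, -0.774, -0.031], [0.009, 0.033, -0.999]]
force: [-0.0, 0.5, -0.5]
opening: 48.1
```

```bash
python3 w.py w4.png bottle_mid plate_centre sample_tin beaker brick; python3 g.py; python3 top.py
```

```text
22.2 [ 495.2 -140.2  203.7] [[0.774, -0.633, -0.014], [-0.633, -0.774, -0.031], [0.009, 0.033, -0.999]] [ 0.1  0.2  0.   1.9  0.   1.  -2.1]
bottle_mid 0.76 [ 674.2 -101.3   78.4]
bottle_mid 0.73 [ 470.9 -313.1  117.6]
bottle_mid 0.69 [ 494.1 -292.    52. ]
plate_centre 0.76 [ 481.5 -308.7   47.7]
sample_tin 0.7 [ 394.4 -213.3   28.4]
brick 0.68 [ 573.6 -328.2   55.3]
grip 678
[ 498.  -144.3  134.8] ((496.7020263671875, -142.94703674316406), (22.625017166137695, 22.31072998046875), 51.97903060913086)
captop 779 [ 460.2 -323.1  142.8] [29.4 22.6 19.1]
scene plate 176 ((459.69134521484375, -326.4205017089844), (86.99170684814453, 93.39733123779297), 75.24425506591797) [ 455.7 -301.5   43.9]
cap 20 [ 456.9 -316.8  148.9] [ 447.4 -323.8  134.1] [ 465.4 -309.6  152.3]
body fit [ 460.  -310.2] 323 6.833725922762021
captop [ 458.3 -317.3  150.6]
grip 74 [ 486.8 -134.5  120.5] [ 478.4 -143.2   96.1] [ 500.9 -126.4  138.1]
70 81 300 [514.1 -93.4  73.2] ((482.8531188964844, -200.9349822998047), (282.5302429199219, 131.84268188476562), 78.32630920410156)
81 95 486 [ 510.7 -119.9   90.7] ((506.331787109375, -224.5311737060547), (286.7046813964844, 129.47381591796875), 62.6825065612793)
150 200 532 [ 435.4 -316.6  186.7] ((486.6623840332031, -229.9779052734375), (240.92100524902344, 135.47296142578125), 73.50735473632812)
200 225 256 [ 466.1 -312.4  216.4] ((473.352294921875, -223.183349609375), (241.7937469482422, 46.69404983520508), 78.34532165527344)
```

View pics/w4.png

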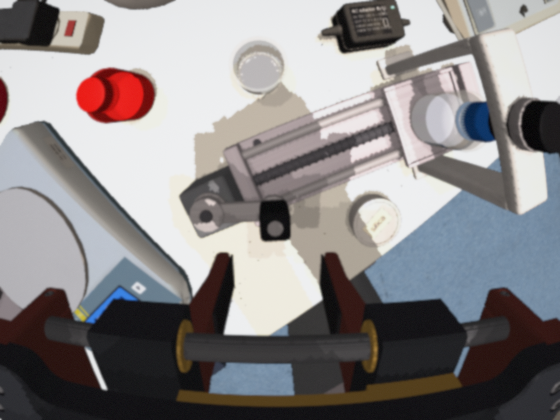

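The bottle stands upright inside the arch, at pixel (440,120). The grip is free of the fingers at (275,220), and the crank reads about 9.52, which is at its stop.

```bash
python3 -c "
from cell import *
print(sense()['force'],close_job())"
```

```text
the job is handed in; nothing more can be done
[ 0.46619823  0.93472735 -0.61843866] None
```

I moved the bottle onto the carriage plate first, then cranked it home under the detector arch, and handed the job in at about 22 s of robot time. `close_job()` reports no verdict.

- **Placing:** I gripped the bottle by its body and set it upright on the plate. The wrist camera put its cap at (481.8, -249.9), within about 1 mm of the plate centre I had worked out.
- **Cranking:** I turned the crank clockwise by its grip with one regrasp, until it stopped moving under about 11 N, against the 2 to 3 N that normally turn it.
- **Last checks:** The grip direction in the image gives a crank value of about 9.52, against the stop at 9.5. The wrist picture shows the bottle upright on the plate under the arch. The cap reads (460, -323), partly hidden by the arch, against an expected (457, -329). The fingers were open and clear of everything, with no contact force.
- **Bystanders:** The tin and the brick came out 6 to 10 mm off their first readings in the wrist view. That is more than the stated accuracy, but the first readings came from other cameras, nothing touched them, and they look undisturbed. The network missed the beaker in the last wrist view, though it is visible in the picture beside the slide, where it was.

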